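# Finish the lay of bag templates on the stiffener sheet

## Robot

A 7-joint arm with a two-finger parallel gripper is mounted at the origin on the work surface. World frame = base frame: x ahead of the robot, y to its left, z up, the work surface at z = 0. Lengths are in m, angles in rad, forces in N, time in s.
With the tool pointing down it reaches from about 0.4 to 0.9 m from the base axis. Payload 5.5 kg.
Tool frame: the origin (TCP) lies midway between the tips of the shut fingers; the grasp point (between the pads) lies 19 mm behind it; z points along the fingers, y is the line along which they close (so a half turn about z gives the same grasp; the last joint's range is limited). The gripper opens to 85 mm and grips with 20 to 120 N. Pads are 22 mm wide; open, the fingers measure 114 mm over their backs; the gripper's body (76 mm by 85 mm) begins 54 mm behind the grasp point. The pads swing forward as they close: fully open they stand 13 mm farther back than shut.
Start: joints at [-0.98, 0.501, -0.427, 1.55, 0.221, 1.138, -0.21], TCP at [0.209, 0.615, 0.231] pointing down, gripper open.
Joint ranges: [-2.88, 2.88], [-0.31, 2.03], [-1.54, 1.56], [0.2, 2.42], [-1.41, 4.55], [0.19, 2.02], [-2.57, 2.57]. Speed limits (rad/s): [2.57, 2.57, 3.14, 3.14, 3.14, 3.14, 3.14].

## Interface

Orientations are given as a 3x3 rotation matrix whose columns are the frame's x, y, z axes.
In Python, from rig import sensors, optics, env gives the robot as it stands. The module is installed in compiled form; this text tells all that it offers.
- The arm moves only by the tool move_arm, never from a script. Its argument "plan" is a list that holds one entry, the list of rows, each a list of 5 numbers: the shift along the tool's x, y, z each as a share of 0.2 m, from -1 to 1, then the turn about the tool's z as a share of 180 degrees, from -1 to 1, then the closure, from -1 (fully open) to 1 (shut). A call has 1 to 12 rows; each row shifts and turns the commanded pose from where the row before left it, along the tool's axes as they then stand; what a row does not reach is not made up. A row lasts 1/8 s, in which the tool goes at most 62.5 mm and 10.7 degrees, less where a joint would pass 70% of its speed; a pose out of reach is approached as far as the arm can. A call with a number of a shift or a turn outside -1 to 1 is refused whole. A call with a gripper value outside its range is refused whole. The fingers move at their own pace and stop on an object; "newtons" is the grip in N (left out, the last holds). Time passes only in rows, so rows that do not move let the fingers close. It gives the time, the measured TCP pose, the force, the opening and the grip force at its end, in the units of the state.
- sensors.observe(): the state, without advancing time (a new reading comes with each control period).
- optics.get_image(name): name is "scene" or "top" or "wrist"; returns a dict with "image" (420x560x3 uint8, red, green, blue), "range_z" (420x560 float32, m along the optical axis (not along the pixel's ray), 0 where there is no reading), "K" (3x3 intrinsics, pixels), "rvec" (rotation vector, rad) and "tvec" (3), from world to camera coordinates, as OpenCV has them. Camera axes: x right, y down, z forward; pixel columns grow to the right and rows downward; lengths in m; the calibration is good to about 2 mm. The wrist camera is an equidistant fisheye: a pixel r from the principal point sees the ray r / f radians off the axis. A picture is of the moment at which its call begins.
- env.job_done(): hands the job in; it is judged then, once.
The state is a dict: "clock": time; "joint_pos": joint angles; "dq": joint speeds; "tau": joint torques, N m; "tcp_pos": TCP position; "orientation": TCP orientation; "force": force on the tool from outside, world axes, zero at the start; "moment": the same for the moment, N m; "opening": finger opening in m; "finger_force": force on a finger pad.
Only numpy, scipy, OpenCV 4.12 (cv2) and the standard library are available. Lean on these libraries where they do the work, as an engineer would, in place of code of your own. Each camera call takes 0.05 s, during which the arm holds its last target. There are 200 camera calls.

## Task

Finish laying out the plywood bag templates on the white stiffener sheet, ready to be drawn round. Keeping about 15 mm clear between neighbours and all edges square to the sheet, put the pointed flap midway between the two templates already laid, in line with them and with its point to the sheet's front edge; put the round one directly behind the oblong, and the half-moon directly behind the trapezoid with its straight edge to the front. Hold the flap down with the loose steel washer, dropped flat over its grip, and leave the two laid templates and the chalk where they are.

Things in the scene. Friction and masses are not known exactly. Their poses are not given: they have to be found in the camera images.
- sheet: White plastic sheet fixed flat on the table, 240 (x) by 334 mm (y), 3 mm thick, left or right of the robot's middle line. Origin: centre of its underside; +x from its front edge (nearest the robot) to its back edge, so 'behind' is further along its +x; +y to its left. Beside it a dark green cutting mat, 3 mm thick, carries the loose templates and washer at the start.
- oblong: Laid template on the sheet: plywood rectangle 70 (x) by 84 mm (y), 6 mm thick, square to the sheet. Wooden grip 18 x 18 mm, 28 mm tall, at its middle, and round that a steel washer 66 mm across, 12 mm thick. Origin: middle of underside; x to the back. It is the left or the right one of the laid pair; their origins are 200 mm apart, in a row along the sheet's y.
- trapezoid: The other laid template, in the same row: plywood trapezoid 70 mm deep, 84 mm wide at its front edge (x = -35 mm), 48 mm at its back edge (x = +35 mm), 6 mm thick, square to the sheet, with the same grip and washer on it. Origin: underside, under the grip, mid depth; x to the back. Both laid templates are loose.
- flap: Loose 6 mm plywood template, about 34 g, on the mat: pointed flap 84 mm wide (y), straight back edge at x = +30 mm, parallel sides to x = -10, then a taper to a point at x = -46. Wooden grip 18 x 18 mm (sides along x and y), 28 mm tall, stands on it above the origin (top 34 mm up). Origin: underside, centre of mass. Midway, it is 100 mm from both laid origins.
- round: Loose 6 mm plywood template, about 34 g, on the mat: disc 80 mm across with the same square grip (18 x 18 mm, top 34 mm up, sides along x and y) at its centre. Origin: centre of its underside. How it is turned does not matter. With a 15 mm gap its origin is 90 mm behind the oblong's origin.
- half_moon: Loose 6 mm plywood template, about 30 g, on the mat: half disc of 48 mm radius, 96 mm wide (y), straight edge at x = -20 mm, arc out to x = +28 mm. Same square grip (18 x 18 mm, top 34 mm up, sides along x and y) above the origin. Origin: underside, centre of mass. Straight edge to the front, with a 15 mm gap, its origin is 70 mm behind the trapezoid's.
- washer: Loose steel washer used as a weight, flat on the mat: 66 mm across, 40 mm hole, 12 mm thick, about 0.2 kg. Origin: centre of its underside. To be gripped across its outside. Over the flap's grip it lies on the flap's top face, 6 mm above the flap's origin, with about 7 mm play all round.
- chalk: Loose flat piece of pale blue tailor's chalk, 42 x 40 x 8 mm, in the middle of the back part of the sheet. Origin: middle of its underside. Not to be moved. (A thimble, 22 mm tall, stands on the mat among the loose things; it does not matter.)
There are look-alikes about, which are no part of the job. Leave any yellow look-alike of the flap alone. What is meant by the washer is not orange, and is the smaller of those in its own colour.

How it is judged:
By the outcome, as a careful person would: the job done as asked, in the order asked, and still so for the second after the job is handed in, with the robot touching nothing.
It also fails if it takes over 120 s, if anything falls off the work surface, if the arm or the gripper's body presses on something with over 40 N, if the wrist force passes 120 N, or if a joint passes its speed limit or range.

## Working session

There is one attempt and no reset: what is moved stays moved. The work goes in short steps, Python scripts to look and compute and a tool call to move; the robot and the scene stay as the last step left them, time stands still between calls to the robot, and variables do not carry over. Pictures are saved under pics/ and viewed, at most 14 in all, crops included, and the job is handed in when it is done.

Besides the shell and the picture viewer there is one more tool, called after "Emit:" as name(argument=value, ...) on one line, values as JSON. move_arm: Moves the arm, as the interface text tells. Shift numbers are shares of 0.2 m and turn numbers shares of 180 degrees, none past 1 either way. Its arguments: {"type":"object","properties":{"plan":{"type":"array","items":{"type":"array","items":{"type":"array","items":{"type":"number","minimum":-1,"maximum":1}}}},"newtons":{"type":"number"}},"required":["plan"]}

```bash
mkdir -p pics; cat > h.py <<'E'
import numpy as np, cv2
from rig import sensors, optics, env
def grab(n):
    d=optics.get_image(n); np.savez('last_%s.npz'%n,**d); return d
def save(img,f): cv2.imwrite('pics/'+f,cv2.cvtColor(img,cv2.COLOR_RGB2BGR))
def cloud(d):
    """world xyz per pixel, pinhole"""
    R,_=cv2.Rodrigues(np.array(d['rvec'],float)); t=np.array(d['tvec'],float).ravel(); K=d['K']; Z=d['range_z'].astype(float)
    v,u=np.mgrid[:Z.shape[0],:Z.shape[1]]
    P=np.stack([(u-K[0,2])/K[0,0]*Z,(v-K[1,2])/K[1,1]*Z,Z],-1)
    return (P-t)@R
E
python3 - <<'E'
from h import *
for n in('top','scene'):
    d=grab(n); save(cv2.resize(d['image'],(800,600)) if n=='top' else d['image'],n+'1.png'); print(n,d['K'].tolist(),d['rvec'],d['tvec'])
s=sensors.observe(); print(s)
E
```

```text
top [[384.41725117330463, 0.0, 276.3790791281732], [0.0, 384.41725117330463, 202.9331423968233], [0.0, 0.0, 1.0]] [ 2.1327207  -2.18756268  0.07668874] [0.08745195 0.43979457 1.14987498]
scene [[467.6654713544685, 0.0, 279.0895919667496], [0.0, 467.6654713544685, 210.89472949548494], [0.0, 0.0, 1.0]] [ 2.32158023  1.06358022 -0.32908372] [-0.3195849  -0.21103567  1.3391652 ]
{'clock': 0.1, 'joint_pos': array([-0.97980403,  0.50174383, -0.42680103,  1.55134121,  0.22081035,
        1.13832255, -0.21032552]), 'dq': array([ 0.00057829, -0.00088925, -0.00102667, -0.00341048,  0.0007429 ,
        0.00045986, -0.0013928 ]), 'tau': array([-1.09355251e-02, -5.70814705e+01, -5.83835810e+00, -2.81748962e+01,
        1.05258875e-02,  5.46277966e-03, -2.41857862e-05]), 'tcp_pos': array([0.20911334, 0.61478024, 0.23037071]), 'orientation': array([[-9.46762059e-01,  3.21933591e-01, -6.06294740e-04],
       [ 3.21934159e-01,  9.46760617e-01, -1.65247170e-03],
       [ 4.20298334e-05, -1.75968450e-03, -9.99998451e-01]]), 'force': array([-0.39417585, -0.0124019 , -0.77952035]), 'moment': array([ 0.01443269, -0.02000212,  0.02967916]), 'finger_force': 0.0, 'opening': 0.08536152244071757}
```

View pics/top1.png

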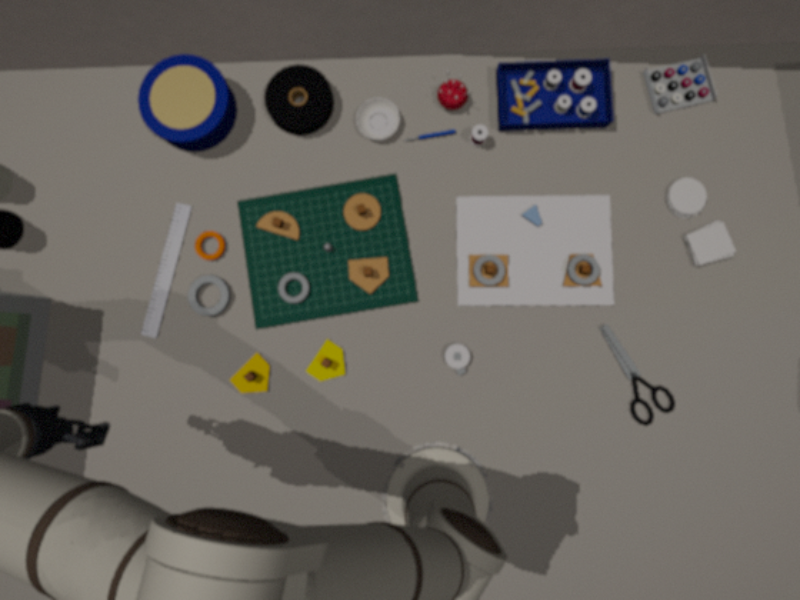

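View pics/scene1.png

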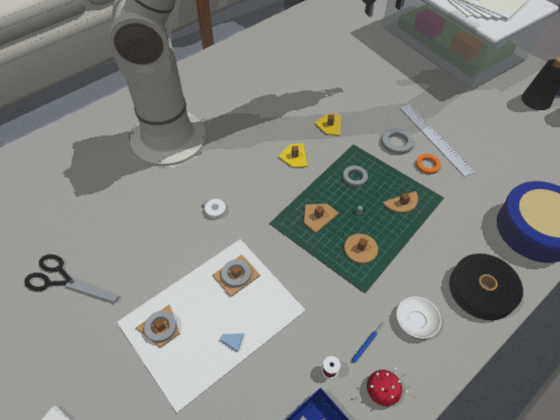

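Top view (800x600): candidates for the flap are plywood (370,271) on the mat and yellow (250,375), (327,362). For the washer they are grey on mat (293,288), larger grey (210,295), orange (210,245). I choose the plywood flap and the small grey washer on the mat. The round is at (362,212), half-moon (280,224), oblong (490,270, left), trapezoid (583,268, right), chalk (533,215).

```bash
python3 - <<'E'
from h import *
d=dict(np.load('last_top.npz')); C=cloud(d); s=1/1.4286
for n,p in dict(flap=(370,271),washer=(293,288),bigw=(210,295),round=(362,212),moon=(280,224),oblong=(490,270),trap=(583,268),chalk=(533,215),sFL=(458,303),sFR=(612,303),sBL=(458,197),sBR=(611,197)).items():
    u,v=int(p[0]*s),int(p[1]*s); print(n,C[v-1:v+2,u-1:u+2].reshape(-1,3).mean(0).round(3), C[v,u].round(3))
c=d['image'][110:240,160:300]; save(cv2.resize(c,(700,650)[:1]+(600,) ,interpolation=cv2.INTER_CUBIC),'crop1.png')
w=grab('wrist'); print(w['K'],w['rvec'],w['tvec']); save(w['image'],'w1.png')
E
```

```text
flap [0.484 0.13  0.037] [0.484 0.131 0.036]
washer [0.456 0.299 0.003] [0.455 0.298 0.006]
bigw [0.445 0.485 0.001] [ 0.445  0.486 -0.001]
round [0.612 0.144 0.032] [0.611 0.143 0.037]
moon [0.592 0.322 0.037] [0.592 0.322 0.036]
oblong [ 0.48  -0.122  0.038] [ 0.481 -0.123  0.034]
trap [ 0.478 -0.32   0.036] [ 0.478 -0.32   0.036]
chalk [ 0.599 -0.227  0.012] [ 0.599 -0.226  0.013]
sFL [ 0.412 -0.057  0.   ] [ 0.412 -0.057  0.001]
sFR [ 0.404 -0.387  0.001] [ 0.404 -0.388  0.001]
sBL [ 0.648 -0.065  0.002] [ 0.648 -0.065  0.003]
sBR [ 0.638 -0.399  0.001] [ 0.638 -0.399  0.001]
[[325.1922621    0.         276.07461492]
 [  0.         325.1922621  207.63133328]
 [  0.           0.           1.        ]] [-2.34977532 -1.68396448 -0.24775615] [-0.64849759 -0.03763058  0.3804476 ]
```

View pics/crop1.png

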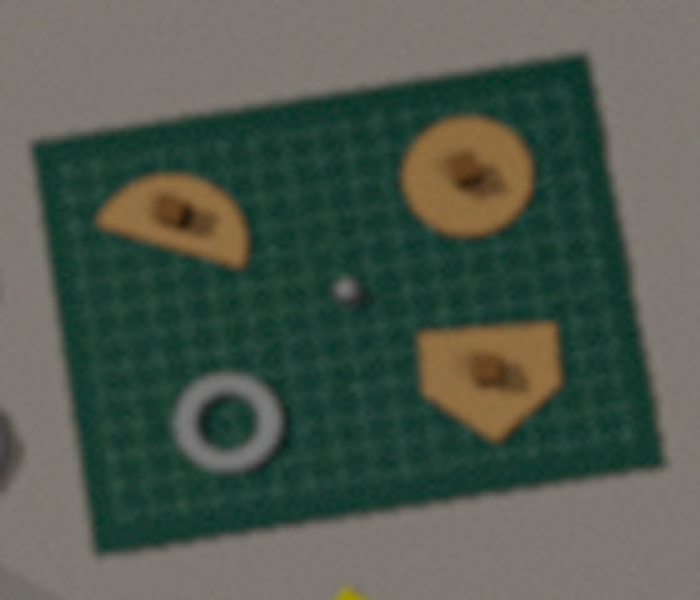

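View pics/w1.png

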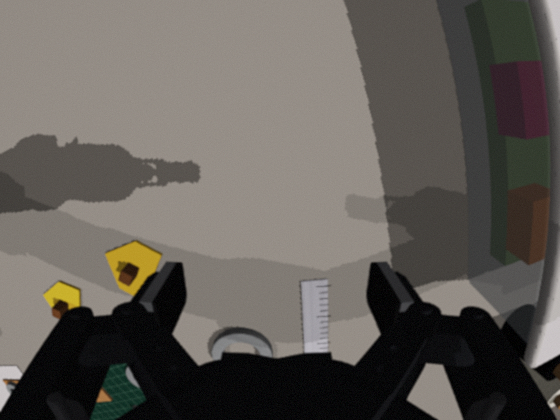

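The crop confirms it: plywood flap right, half-moon, round and small grey washer on the mat, thimble between them. Next I check the wrist camera geometry and plan a survey view.

```bash
cat >> h.py <<'E'
def wcloud(d):
    R,_=cv2.Rodrigues(np.array(d['rvec'],float)); t=np.array(d['tvec'],float).ravel(); K=d['K']; Z=d['range_z'].astype(float)
    v,u=np.mgrid[:Z.shape[0],:Z.shape[1]]
    a,b=(u-K[0,2])/K[0,0],(v-K[1,2])/K[1,1]; r=np.hypot(a,b)+1e-9
    k=np.tan(np.minimum(r,1.5))/r
    return (np.stack([a*k*Z,b*k*Z,Z],-1)-t)@R
def wproject(d,X):
    R,_=cv2.Rodrigues(np.array(d['rvec'],float)); P=np.atleast_2d(X)@R.T+np.array(d['tvec'],float).ravel()
    r=np.hypot(P[:,0],P[:,1]); th=np.arctan2(r,P[:,2]); K=d['K']
    return np.c_[K[0,2]+K[0,0]*th*P[:,0]/r, K[1,2]+K[1,1]*th*P[:,1]/r]
def go(xyz,yaw=None):
    """print shift (move units) and turn to bring TCP to xyz, tool y axis to yaw deg (mod 180)"""
    s=sensors.observe(); O=s['orientation']; p=s['tcp_pos']
    dl=O.T@(np.array(xyz)-p)/0.2
    cur=np.degrees(np.arctan2(O[1,1],O[0,1]))
    print('t %.2f tcp %s yaw %.2f j7 %.2f | units %s rows>=%d'%(s['clock'],p.round(4),cur,s['joint_pos'][6],dl.round(4),np.ceil(np.linalg.norm(dl)/.3125)))
    if yaw is not None:
        e=(cur-yaw+90)%180-90   # tool z down: + turn lowers world yaw
        print('turn deg %.2f units %.4f (world change %.2f), rows>=%d'%(e,e/180,-e,np.ceil(abs(e)/10.7)))
E
python3 - <<'E'
from h import *
w=dict(np.load('last_wrist.npz')); s=sensors.observe(); R,_=cv2.Rodrigues(w['rvec']); O=s['orientation']
c=-R.T@w['tvec']; print('cam in tool',O.T@(c-s['tcp_pos']),'axes cols in tool\n',(O.T@R.T).round(3))
C=wcloud(w); print(C[265,135],C[345,240], C[100,200])
go([0.5,0.22,0.25],0)
E
```

```text
cam in tool [ 0.07471533 -0.00058326 -0.14340356] axes cols in tool
 [[ 0.    -0.957 -0.29 ]
 [ 1.     0.    -0.   ]
 [ 0.    -0.29   0.957]]
[0.25896802 0.3954041  0.00703462] [0.42970292 0.4823956  0.00106955] [0.09512478 0.56067056 0.00201947]
t 0.15 tcp [0.2091 0.6149 0.2305] yaw 71.22 j7 -0.21 | units [-2.0125 -1.4013 -0.0957] rows>=8
turn deg 71.22 units 0.3957 (world change -71.22), rows>=7
```

```bash
python3 -c "
from h import *
go([0.61,0.2,0.25],90)"
```

```text
t 0.15 tcp [0.2091 0.6149 0.2305] yaw 71.22 j7 -0.21 | units [-2.5654 -1.3189 -0.0958] rows>=10
turn deg -18.78 units -0.1043 (world change 18.78), rows>=2
```

Emit:
move_arm(plan=[[[-0.233,-0.12,-0.009,0,-1],[-0.233,-0.12,-0.009,0,-1],[-0.233,-0.12,-0.009,0,-1],[-0.233,-0.12,-0.009,0,-1],[-0.233,-0.12,-0.009,0,-1],[-0.233,-0.12,-0.009,0,-1],[-0.233,-0.12,-0.009,0,-1],[-0.233,-0.12,-0.009,0,-1],[-0.233,-0.12,-0.009,0,-1],[-0.233,-0.12,-0.009,0,-1],[-0.233,-0.12,-0.009,0,-1],[0,0,0,0,-1]]])

```text
clock: 1.65
tcp_pos: [0.6128, 0.1939, 0.2504]
orientation: [[-0.944, 0.331, 0.001], [0.331, 0.944, -0.003], [-0.002, -0.003, -1.0]]
force: [0.5, 0.0, -0.9]
opening: 0.0856
finger_force: 0.0
```

```bash
python3 - <<'E'
from h import *
go([0.61,0.2,0.25],90)
w=grab('wrist'); save(cv2.resize(w['image'],(800,600)),'w2.png')
E
```

```text
t 1.65 tcp [0.6128 0.1939 0.2504] yaw 70.70 j7 0.79 | units [0.0235 0.0239 0.0017] rows>=1
turn deg -19.30 units -0.1072 (world change 19.30), rows>=2
```

View pics/w2.png

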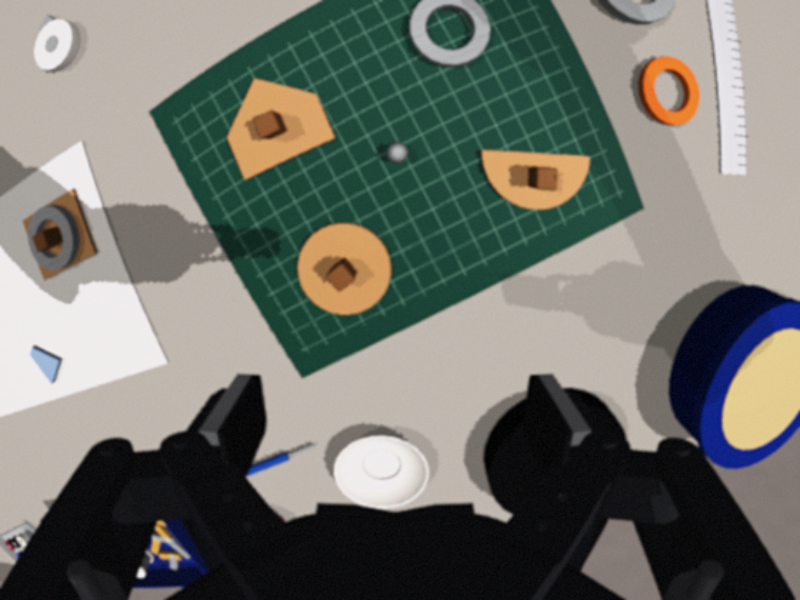

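```bash
cat >> h.py <<'E'
from scipy.optimize import least_squares
from scipy.spatial import cKDTree
def toplane(d,uv,z,fish=True):
    R,_=cv2.Rodrigues(np.array(d['rvec'],float)); c=-R.T@np.array(d['tvec'],float).ravel(); K=d['K']
    a=(np.atleast_2d(uv)-[K[0,2],K[1,2]])/K[0,0]; r=np.hypot(*a.T)+1e-9; k=np.tan(r)/r if fish else 1+0*r
    D=np.c_[a*k[:,None],np.ones(len(a))]@R
    return (c+D*((z-c[2])/D[:,2])[:,None])[:,:2]
def dense(p,n=40):
    p=np.array(p,float); q=np.roll(p,-1,0); return np.concatenate([a+(b-a)*np.linspace(0,1,n,endpoint=False)[:,None] for a,b in zip(p,q)])/1000
th=np.linspace(0,2*np.pi,200); ar=np.linspace(-np.pi/2,np.pi/2,60)
SH=dict(flap=dense([(30,42),(-10,42),(-46,0),(-10,-42),(30,-42)]),round=np.c_[np.cos(th),np.sin(th)]*.04,
 moon=np.r_[np.c_[-20+48*np.cos(ar),48*np.sin(ar)]/1000,np.c_[0*ar-20,np.linspace(48,-48,60)]/1000],
 washer=np.c_[np.cos(th),np.sin(th)]*.033,oblong=dense([(35,42),(-35,42),(-35,-42),(35,-42)]),
 trap=dense([(35,24),(-35,42),(-35,-42),(35,-24)]),sheet=dense([(120,167),(-120,167),(-120,-167),(120,-167)]),chalk=dense([(20,21),(-20,21),(-20,-21),(20,-21)]))
def fit(P,name,x0,yaws):
    """P world contour pts; robust fit of outline; returns x,y,yawdeg,rms mm"""
    best=None
    for y0 in yaws:
        def f(p):
            c,s=np.cos(p[2]),np.sin(p[2]); Q=SH[name]@np.array([[c,s],[-s,c]])+p[:2]
            return cKDTree(Q).query(P)[0]*1000
        r=least_squares(f,[x0[0],x0[1],np.radians(y0)],loss='soft_l1',x_scale=[.001,.001,.01],diff_step=1e-4)
        if best is None or r.cost<best.cost: best=r
    return best.x[0],best.x[1],np.degrees(best.x[2]),np.sqrt(np.mean(np.minimum(best.fun,20)**2))
def wood(img):
    h=cv2.cvtColor(img,cv2.COLOR_RGB2HSV); return ((h[...,0]<25)&(h[...,1]>70)&(h[...,2]>40)).astype(np.uint8)
def blob(m,seed,rad=60):
    m=cv2.morphologyEx(m,cv2.MORPH_CLOSE,np.ones((3,3)));n,l,st,ce=cv2.connectedComponentsWithStats(m)
    u,v=map(int,seed); w=l[max(v-6,0):v+7,max(u-6,0):u+7]; w=w[w>0]; k=np.bincount(w).argmax()
    cs,_=cv2.findContours((l==k).astype(np.uint8),cv2.RETR_EXTERNAL,cv2.CHAIN_APPROX_NONE); c=max(cs,key=cv2.contourArea)
    return c[:,0,:].astype(float)
def look(d,name,seed,z,yaws=(-180,-90,0,90),m=None,fish=True):
    P=toplane(d,blob(wood(d['image']) if m is None else m,seed),z,fish); c=P.mean(0)
    r=fit(P,name,c,yaws); print(name,'n',len(P),'x %.4f y %.4f yaw %.2f rms %.2fmm'%r); return r
def griptop(d,xy,z,r=.02):
    C=wcloud(d); s=(np.hypot(*(C[...,:2]-xy).transpose(2,0,1))<r)&(abs(C[...,2]-z)<.007); print('  grip top',C[s].mean(0).round(4),s.sum()); 
E
python3 - <<'E'
from h import *
w=dict(np.load('last_wrist.npz')); s=.7
for n,p,z in(('flap',(285,110),.008),('round',(340,250),.008),('moon',(530,190),.008)):
    r=look(w,n,np.array(p)*s,z); griptop(w,r[:2],.037)
h=cv2.cvtColor(w['image'],cv2.COLOR_RGB2HSV)
g=((h[...,1]<50)&(h[...,2]>70)).astype(np.uint8)
look(w,'washer',(420*s,30*s),.012,[0],g)
E
```

```text
flap n 206 x 0.4797 y 0.1333 yaw 3.19 rms 0.85mm
  grip top [0.4804 0.1348 0.0372] 273
round n 184 x 0.6150 y 0.1454 yaw -90.08 rms 0.72mm
  grip top [0.614  0.1468 0.0372] 267
moon n 184 x 0.5917 y 0.3271 yaw -18.93 rms 0.90mm
  grip top [0.5916 0.3258 0.0374] 258
washer n 155 x 0.4511 y 0.2968 yaw 0.01 rms 2.69mm
```

Wrist view (800x600): flap (285,110), round (340,270), half-moon (530,175), small grey washer (450,30), thimble (397,152). Fits agree with the given sizes and heights.

```bash
python3 -c "
from h import *
go([0.4801,0.1340,0.10],93.2)"
```

```text
t 1.70 tcp [0.6107 0.1975 0.2503] yaw 70.93 j7 0.79 | units [ 0.5132 -0.5125  0.7524] rows>=4
turn deg -22.27 units -0.1237 (world change 22.27), rows>=3
```

Emit:
move_arm(plan=[[[0.128,-0.128,0.188,0,-1],[0.128,-0.128,0.188,0,-1],[0.128,-0.128,0.188,0,-1],[0.128,-0.128,0.188,0,-1],[0,0,0,-0.0412,-1],[0,0,0,-0.0412,-1],[0,0,0,-0.0412,-1],[0,0,0,0,-1],[0,0,0,0,-1]]])

```text
clock: 2.82
tcp_pos: [0.4792, 0.1373, 0.1008]
orientation: [[-0.998, -0.059, -0.0], [-0.059, 0.998, 0.0], [0.0, 0.0, -1.0]]
force: [0.3, 0.3, -0.5]
opening: 0.0853
finger_force: 0.0
```

```bash
python3 - <<'E'
from h import *
w=grab('wrist'); save(w['image'],'w3.png')
uv=wproject(w,[.48,.134,.009])[0]; print(uv)
try:
  r=look(w,'flap',uv-[0,25],.008,[3]); griptop(w,r[:2],.037)
except Exception as e: print(e)
go([0.4801,0.1340,0.013],93.2)
E
```

```text
[271.93667728 212.84309975]
flap n 316 x 0.4803 y 0.1337 yaw 2.84 rms 0.84mm
  grip top [0.4781 0.1339 0.0373] 696
t 2.88 tcp [0.4793 0.137  0.1008] yaw 93.41 j7 1.13 | units [-0.0031 -0.0155  0.4388] rows>=2
turn deg 0.21 units 0.0012 (world change -0.21), rows>=1
```

View pics/w3.png

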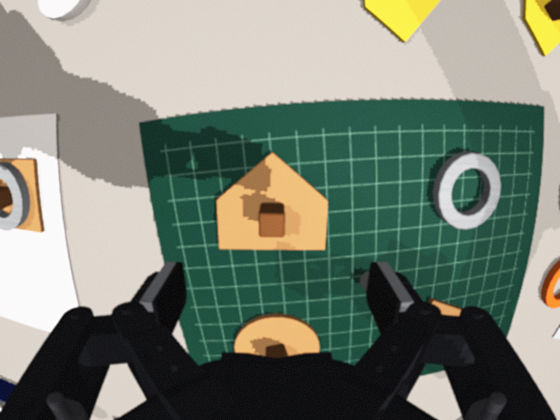

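The view shows the flap at (272,212) with its grip centred between the fingers. Descend and grasp.

Emit:
move_arm(plan=[[[-0.003,-0.008,0.16,0.002,-1],[0,-0.008,0.16,0,-1],[0,0,0.118,0,-1],[0,0,0,0,-1],[0,0,0,0,1],[0,0,0,0,1],[0,0,0,0,1],[0,0,0,0,1],[0,0,0,0,1],[0,0,0,0,1]]], newtons=35)

```text
clock: 4.12
tcp_pos: [0.4811, 0.1334, 0.0138]
orientation: [[-0.999, -0.054, 0.001], [-0.054, 0.999, 0.0], [-0.001, 0.0, -1.0]]
force: [-0.5, -0.7, 6.4]
opening: 0.0171
finger_force: 35.7
```

```bash
python3 -c "
from h import *
go([0.4801,0.1340,0.013],93.0)"
```

```text
t 4.12 tcp [0.4811 0.1334 0.0138] yaw 93.10 j7 1.06 | units [0.0047 0.0033 0.0042] rows>=1
turn deg 0.10 units 0.0005 (world change -0.10), rows>=1
```

```bash
python3 -c "
from h import *
go([0.64,-0.23,0.25],90)"
```

```text
t 4.12 tcp [0.4811 0.1334 0.0138] yaw 93.10 j7 1.06 | units [-0.6967 -1.8571 -1.1801] rows>=8
turn deg 3.10 units 0.0172 (world change -3.10), rows>=1
```

Emit:
move_arm(plan=[[[0,0,-0.2,0,1],[0,0,-0.28,0,1],[0,0,-0.28,0,1],[-0.1,-0.26,-0.06,0.0172,1],[-0.1,-0.26,-0.06,0,1],[-0.1,-0.26,-0.06,0,1],[-0.1,-0.26,-0.06,0,1],[-0.1,-0.26,-0.06,0,1],[-0.1,-0.26,-0.06,0,1],[-0.1,-0.26,-0.06,0,1],[0,0,0,0,1],[0,0,0,0,1]]])

```text
clock: 5.62
tcp_pos: [0.6228, -0.229, 0.2483]
orientation: [[-1.0, 0.0, -0.001], [0.0, 1.0, 0.001], [0.001, 0.001, -1.0]]
force: [0.3, 0.3, -0.6]
opening: 0.0175
finger_force: 34.8
```

```bash
python3 - <<'E'
from h import *
w=grab('wrist'); save(cv2.resize(w['image'],(800,600)),'w4.png'); go([0.64,-0.23,0.25],90)
print(wproject(w,[[.48,-.12,.009],[.48,-.32,.009]]).round())
E
```

```text
t 5.67 tcp [ 0.6229 -0.2279  0.2484] yaw 90.09 j7 1.81 | units [-0.0856 -0.0108 -0.0082] rows>=1
turn deg 0.09 units 0.0005 (world change -0.09), rows>=1
[[368.  59.]
 [199.  58.]]
```

View pics/w4.png

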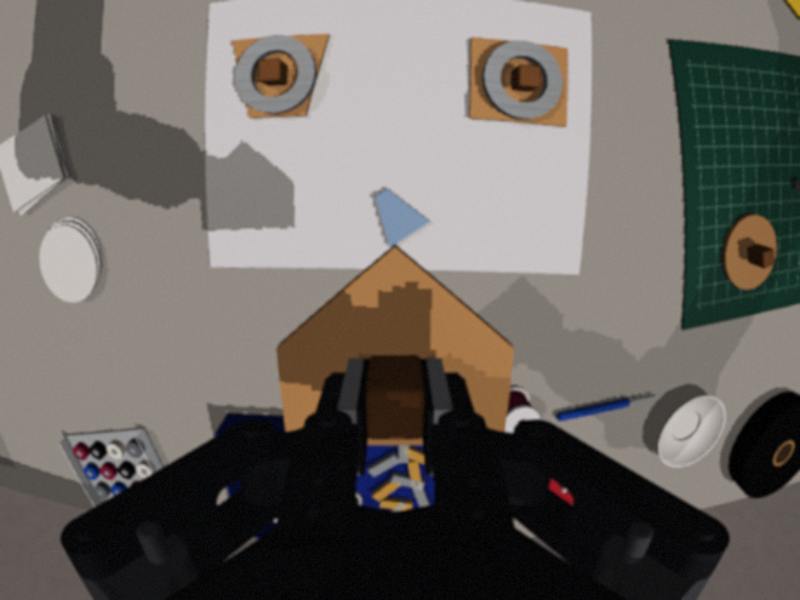

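```bash
python3 - <<'E'
from h import *
w=dict(np.load('last_wrist.npz'))
for n,p in(('oblong',(332,65)),('trap',(170,55))):
    r=look(w,n,p if n=='trap' else (331,60),.008,[0]); griptop(w,r[:2],.037)
h=cv2.cvtColor(w['image'],cv2.COLOR_RGB2HSV)
for x0 in((.48,-.122),(.48,-.32)):
  P=toplane(w,np.argwhere((wood(w['image'])>0))[:,::-1],.009); P=P[np.hypot(*(P-x0).T)<.07]; print(len(P),P.min(0),P.max(0))
co=toplane(w,np.array([(209,2),(591,12),(580,274),(210,267)])*.7,.003); print(co.round(4))
for i in range(4):
  e=co[(i+1)%4]-co[i]; print('edge',np.hypot(*e).round(4),np.degrees(np.arctan2(e[1],e[0])).round(2))
print(co.mean(0))
b=blob(((h[...,0]>95)&(h[...,0]<120)&(h[...,1]>60)&(h[...,2]>90)).astype(np.uint8),(275,150)); print('chalk',toplane(w,b,.01).mean(0))
E
```

```text
oblong n 351 x 0.4768 y -0.1256 yaw -0.85 rms 5.20mm
  grip top [ 0.4782 -0.1266  0.0372] 264Traceback (most recent call last):
  File "<stdin>", line 4, in <module>
  File "h.py", line 63, in look
    P=toplane(d,blob(wood(d['image']) if m is None else m,seed),z,fish); c=P.mean(0)
                ~~~~^^^^^^^^^^^^^^^^^^^^^^^^^^^^^^^^^^^^^^^^^^^
  File "h.py", line 59, in blob
    u,v=map(int,seed); w=l[max(v-6,0):v+7,max(u-6,0):u+7]; w=w[w>0]; k=np.bincount(w).argmax()
                                                                       ~~~~~~~~~~~~~~~~~~~~~^^
ValueError: attempt to get argmax of an empty sequence
```

```bash
python3 - <<'E'
from h import *
w=dict(np.load('last_wrist.npz'))
h=cv2.cvtColor(w['image'],cv2.COLOR_RGB2HSV); C=wcloud(w)
wd=cv2.morphologyEx(wood(w['image']),cv2.MORPH_OPEN,np.ones((2,2)))
for n,x0 in(('oblong',(.478,-.125)),('trap',(.478,-.322))):
  uv=np.argwhere(wd>0)[:,::-1].astype(float); P=toplane(w,uv,.008); P=P[np.hypot(*(P-x0).T)<.062]
  D=P; Q=cv2.convexHull(D.astype(np.float32))[:,0]
  Q=np.vstack([Q[i]+(Q[(i+1)%len(Q)]-Q[i])*np.linspace(0,1,max(2,int(np.hypot(*(Q[(i+1)%len(Q)]-Q[i]))*1000)),endpoint=False)[:,None] for i in range(len(Q))])
  r=fit(Q,n,x0,[0]); print(n,np.round(r,4)); griptop(w,r[:2],.037)
co=toplane(w,np.array([(209,2),(591,12),(580,274),(210,267)])*.7,.003); print(co.round(4))
for i in range(4):
  e=co[(i+1)%4]-co[i]; print('edge',np.hypot(*e).round(4),np.degrees(np.arctan2(e[1],e[0])).round(2))
print(co.mean(0))
b=blob(((h[...,0]>95)&(h[...,0]<120)&(h[...,1]>60)&(h[...,2]>90)).astype(np.uint8),(275,150)); print('chalk',toplane(w,b,.01).mean(0))
# held flap: plane at height of its top (TCP z 0.2484, template top = z-0.0138+0.009)
s=sensors.observe(); z=s['tcp_pos'][2]-.0138+.009
try:
  r=look(w,'flap',(250,190),z,[0])
  print('tcp',s['tcp_pos'])
except Exception as e: print(e)
E
```

```text
oblong [ 0.4784 -0.1245 -1.23    0.5997]
  grip top [ 0.4782 -0.1266  0.0372] 264
trap [ 0.4745 -0.3242 -1.2459  0.5983]
  grip top [ 0.4741 -0.3242  0.0372] 264
[[ 0.3958 -0.3915]
 [ 0.4037 -0.0557]
 [ 0.6441 -0.0598]
 [ 0.6375 -0.396 ]]
edge 0.3359 88.65
edge 0.2405 -0.97
edge 0.3363 -91.12
edge 0.2418 178.94
[ 0.52027303 -0.22575617]
chalk [ 0.59497324 -0.22698551]
flap n 489 x 0.6225 y -0.2291 yaw -0.08 rms 10.72mm
tcp [ 0.62287288 -0.22787219  0.24839132]
```

Wrist view: oblong (523,78), trapezoid (277,75), chalk (400,215), flap held level with its point to the front. Laid origins 199 mm apart and yaw −1.15° agree with the sheet edges.

```bash
python3 -c "
from h import *
go([0.4773,-0.2246,0.05],88.85)"
```

```text
t 5.67 tcp [ 0.6229 -0.2279  0.2484] yaw 90.09 j7 1.81 | units [0.7266 0.016  0.9929] rows>=4
turn deg 1.24 units 0.0069 (world change -1.24), rows>=1
```

Emit:
move_arm(plan=[[[0.242,0.005,0.05,0.0069,1],[0.242,0.005,0.05,0,1],[0.242,0.005,0.05,0,1],[0,0,0.28,0,1],[0,0,0.28,0,1],[0,0,0.28,0,1],[0,0,0,0,1],[0,0,0,0,1]]])

```text
clock: 6.68
tcp_pos: [0.4794, -0.2238, 0.0527]
orientation: [[-1.0, 0.02, 0.002], [0.02, 1.0, -0.0], [-0.002, -0.0, -1.0]]
force: [0.5, -0.1, -0.1]
opening: 0.0172
finger_force: 34.7
```

```bash
python3 -c "
from h import *
go([0.4773,-0.2246,0.0138],88.85)"
```

```text
t 6.67 tcp [ 0.4794 -0.2238  0.0527] yaw 88.86 j7 1.83 | units [ 0.0109 -0.004   0.1947] rows>=1
turn deg 0.01 units 0.0001 (world change -0.01), rows>=1
```

Emit:
move_arm(plan=[[[0.005,-0.004,0.09,0,1],[0,0,0.08,0,1],[0,0,0,0,1],[0,0,0,0,1],[0,0,0,0,1]]])

```text
clock: 7.3
tcp_pos: [0.4775, -0.2254, 0.0175]
orientation: [[-1.0, 0.021, 0.001], [0.021, 1.0, -0.0], [-0.001, -0.0, -1.0]]
force: [0.1, -0.4, -0.7]
opening: 0.0169
finger_force: 34.7
```

```bash
python3 -c "
from h import *
go([0.4773,-0.2246,0.0138],88.85)"
```

```text
t 7.30 tcp [ 0.4775 -0.2254  0.0175] yaw 88.77 j7 1.81 | units [0.0011 0.004  0.0183] rows>=1
turn deg -0.08 units -0.0005 (world change 0.08), rows>=1
```

Emit:
move_arm(plan=[[[0.001,0.004,0.018,0,1],[0,0,0,0,1],[0,0,0,0,1],[0,0,0,0,0.1],[0,0,0,0,0.1],[0,0,0,0,0.1],[0,0,-0.15,0,0.1],[0,0,-0.3,0,0.1],[-0.15,0.2,-0.1,0,-1],[-0.1,0.25,0,0,-1],[0,0,0,0,-1],[0,0,0,0,-1]]])

```text
clock: 8.8
tcp_pos: [0.5283, -0.1357, 0.1231]
orientation: [[-1.0, 0.021, -0.001], [0.021, 1.0, -0.0], [0.001, -0.0, -1.0]]
force: [-0.5, -0.6, 0.3]
opening: 0.0854
finger_force: 0.0
```

```bash
python3 - <<'E'
from h import *
w=grab('wrist'); uv=wproject(w,[.4763,-.2246,.009])[0]; print(uv)
save(w['image'],'w5.png')
try:
  r=look(w,'flap',uv+[15,0],.008,[0]); griptop(w,r[:2],.037)
except Exception as e: print(e)
for x0 in((.4783,-.125),(.4743,-.3242)): griptop(w,x0,.037)
go([0.614,0.146,0.12],135)
E
```

```text
[166.92578148 145.45800143]
flap n 285 x 0.4765 y -0.2252 yaw -0.75 rms 0.52mm
  grip top [ 0.4761 -0.2233  0.0372] 581
  grip top [ 0.4772 -0.1254  0.0377] 621
  grip top [ 0.4729 -0.3226  0.0366] 415
t 8.85 tcp [ 0.528  -0.1367  0.123 ] yaw 88.70 j7 1.65 | units [-0.3981  1.4226  0.0138] rows>=5
turn deg -46.30 units -0.2572 (world change 46.30), rows>=5
```

View pics/w5.png

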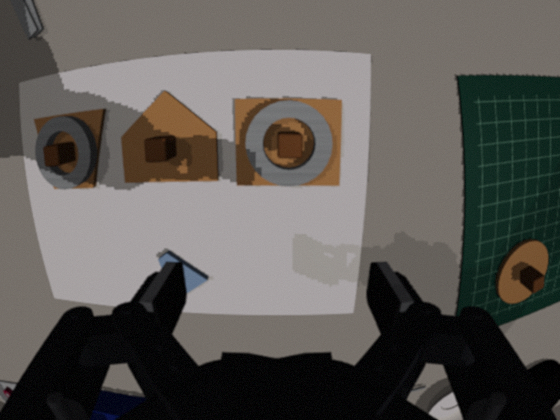

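The picture shows the flap at (168,145), midway and in line with the laid pair, within about 1 mm. Now the round.

Emit:
move_arm(plan=[[[-0.08,0.285,0.004,0,-1],[-0.08,0.285,0.004,0,-1],[-0.08,0.285,0.004,0,-1],[-0.08,0.285,0.004,0,-1],[-0.08,0.285,0.004,0,-1],[0,0,0,0,-1],[0,0,0,0,-1]]])

```text
clock: 9.72
tcp_pos: [0.6147, 0.1455, 0.1187]
orientation: [[-1.0, 0.023, -0.001], [0.023, 1.0, -0.002], [0.001, -0.002, -1.0]]
force: [0.8, -0.6, 0.2]
opening: 0.0855
finger_force: 0.0
```

```bash
python3 - <<'E'
from h import *
w=grab('wrist'); xy=np.array([.6145,.146])
uv=wproject(w,[*xy,.009])[0]; print(uv)
r=look(w,'round',uv+[20,0],.008,[0])
C=wcloud(w); s=(np.hypot(*(C[...,:2]-xy).transpose(2,0,1))<.02)&(abs(C[...,2]-.037)<.004)
P=C[s][:,:2]; q=cv2.minAreaRect((P*1000).astype(np.float32)); print(q,P.mean(0),len(P))
u0,v0=map(int,uv); save(cv2.resize(w['image'][v0-80:v0+60,u0-90:u0+90],(720,560)),'w6.png')
go([*r[:2],0.0135],q[2])
E
```

```text
[277.20328017 205.22715821]
round n 275 x 0.6153 y 0.1456 yaw -0.16 rms 0.68mm
((614.795654296875, 146.0296630859375), (18.471349716186523, 18.1626033782959), 19.074485778808594) [0.61383847 0.14593963] 596
t 9.78 tcp [0.6148 0.1445 0.1188] yaw 88.59 j7 1.14 | units [-0.0028  0.0065  0.5264] rows>=2
turn deg 69.52 units 0.3862 (world change -69.52), rows>=7
```

View pics/w6.png

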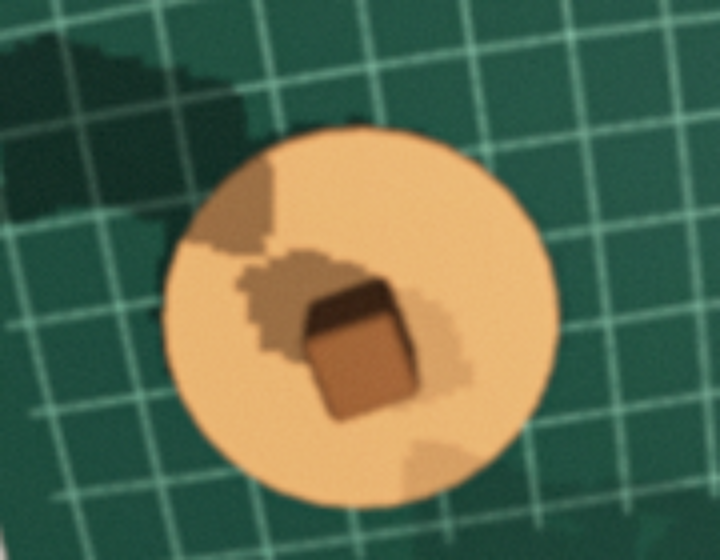

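The grip sits square to 19°/109° (crop centre 360,350). Turn to 109° and grasp.

Emit:
move_arm(plan=[[[-0.002,0.006,0.1,-0.057,-1],[0,0,0.1,-0.057,-1],[0,0,0.1,0,-1],[0,0,0.1,0,-1],[0,0,0.122,0,-1],[0,0,0,0,-1],[0,0,0,0,1],[0,0,0,0,1],[0,0,0,0,1],[0,0,0,0,1],[0,0,0,0,1],[0,0,0,0,1]]])

```text
clock: 11.28
tcp_pos: [0.6161, 0.149, 0.0159]
orientation: [[-0.944, -0.33, 0.001], [-0.33, 0.944, 0.0], [-0.001, -0.0, -1.0]]
force: [-0.3, 0.3, 6.3]
opening: 0.0172
finger_force: 34.9
```

```bash
python3 -c "
from h import *
go([.615,.1457,0.06],109)
go([.5683,-.1268,0.06],109)"
```

```text
t 11.28 tcp [0.6161 0.149  0.0159] yaw 109.28 j7 1.41 | units [ 0.0103 -0.0138 -0.2205] rows>=1
turn deg 0.28 units 0.0016 (world change -0.28), rows>=1
t 11.28 tcp [0.6161 0.149  0.0159] yaw 109.28 j7 1.41 | units [ 0.6806 -1.2228 -0.2212] rows>=5
turn deg 0.28 units 0.0016 (world change -0.28), rows>=1
```

Emit:
move_arm(plan=[[[0,0,-0.15,0,1],[0,0,-0.22,0,1],[0.134,-0.243,0,0,1],[0.134,-0.243,0,0,1],[0.134,-0.243,0,0,1],[0.134,-0.243,0,0,1],[0.134,-0.243,0,0,1],[0,0,0.12,0,1],[0,0,0,0,1],[0,0,0,0,1]]])

```text
clock: 12.52
tcp_pos: [0.5694, -0.1232, 0.0653]
orientation: [[-0.943, -0.332, -0.0], [-0.332, 0.943, 0.001], [-0.0, 0.001, -1.0]]
force: [0.5, 0.0, -0.4]
opening: 0.0172
finger_force: 34.3
```

```bash
python3 -c "
from h import *
go([.5702,-.1261,0.0159],109)"
```

```text
t 12.53 tcp [ 0.5694 -0.1232  0.0653] yaw 109.40 j7 1.88 | units [ 0.0013 -0.0151  0.247 ] rows>=1
turn deg 0.40 units 0.0022 (world change -0.40), rows>=1
```

Emit:
move_arm(plan=[[[0.001,-0.008,0.12,0,1],[0,0,0.11,0,1],[0,0,0,0,1],[0,0,0,0,1],[0,0,0,0,1]]])

```text
clock: 13.15
tcp_pos: [0.5707, -0.1261, 0.0204]
orientation: [[-0.944, -0.331, 0.002], [-0.331, 0.944, -0.0], [-0.002, -0.001, -1.0]]
force: [-0.2, -0.3, -0.7]
opening: 0.0173
finger_force: 34.3
```

```bash
python3 -c "
from h import *
go([.5702,-.1261,0.0159],109)"
```

```text
t 13.15 tcp [ 0.5707 -0.1261  0.0204] yaw 109.32 j7 1.86 | units [0.0023 0.0008 0.0224] rows>=1
turn deg 0.32 units 0.0018 (world change -0.32), rows>=1
```

Emit:
move_arm(plan=[[[0.002,0,0.022,0,1],[0,0,0,0,1],[0,0,0,0,1],[0,0,0,0,0.1],[0,0,0,0,0.1],[0,0,0,0,0.1],[0,0,-0.15,0,0.1],[0,0,-0.3,0,0.1],[0,0,-0.1,0,-1],[0,0,0,0,-1]]])

```text
clock: 14.4
tcp_pos: [0.5706, -0.1268, 0.1266]
orientation: [[-0.944, -0.33, 0.004], [-0.33, 0.944, -0.001], [-0.003, -0.002, -1.0]]
force: [0.2, -0.4, -0.5]
opening: 0.0729
finger_force: 0.0
```

```bash
python3 - <<'E'
from h import *
w=grab('wrist'); xy=[.5683,-.1268]
uv=wproject(w,[*xy,.009])[0]; print(uv)
r=look(w,'round',uv+[20,5],.008,[0]); griptop(w,r[:2],.037); griptop(w,[.478,-.125],.037)
go([.5917,.3268,.12],-19)
E
```

```text
[277.22964744 199.67096936]
round n 265 x 0.5685 y -0.1271 yaw 0.01 rms 0.50mm
  grip top [ 0.5669 -0.1272  0.0373] 589
  grip top [ 0.4778 -0.1258  0.0375] 620
t 14.45 tcp [ 0.5693 -0.1266  0.1249] yaw 109.28 j7 1.92 | units [-0.8543  2.103   0.0239] rows>=8
turn deg -51.72 units -0.2873 (world change 51.72), rows>=5
```

Emit:
move_arm(plan=[[[-0.107,0.263,0,0,-1],[-0.107,0.263,0,0,-1],[-0.107,0.263,0,0,-1],[-0.107,0.263,0,0,-1],[-0.107,0.263,0,0,-1],[-0.107,0.263,0,0,-1],[-0.107,0.263,0,0,-1],[-0.107,0.263,0,0.053,-1],[0,0,0,0.053,-1],[0,0,0,0.053,-1],[0,0,0,0.053,-1],[0,0,0,0,-1]]])

```text
clock: 15.95
tcp_pos: [0.5905, 0.3267, 0.1224]
orientation: [[-0.947, 0.322, -0.003], [0.322, 0.947, -0.002], [0.002, -0.003, -1.0]]
force: [0.1, 0.0, 0.1]
opening: 0.0852
finger_force: 0.0
```

```bash
python3 - <<'E'
from h import *
w=grab('wrist'); xy=[.5917,.3265]
uv=wproject(w,[*xy,.009])[0]; print(uv)
r=look(w,'moon',uv+[25,0],.008,[-19]); griptop(w,r[:2],.037)
go([*r[:2],.0145],r[2]+90)
E
```

```text
[277.31449404 205.5880145 ]
moon n 279 x 0.5917 y 0.3272 yaw -19.27 rms 0.89mm
  grip top [0.5907 0.3277 0.0373] 604
t 16.00 tcp [0.5907 0.3268 0.1227] yaw 71.34 j7 0.58 | units [-0.0052  0.0049  0.5408] rows>=2
turn deg 0.61 units 0.0034 (world change -0.61), rows>=1
```

Emit:
move_arm(plan=[[[-0.004,0.005,0.15,0.003,-1],[0,0,0.15,0,-1],[0,0,0.15,0,-1],[0,0,0.088,0,-1],[0,0,0,0,-1],[0,0,0,0,1],[0,0,0,0,1],[0,0,0,0,1],[0,0,0,0,1],[0,0,0,0,1],[0,0,0,0,1]]])

```text
clock: 17.38
tcp_pos: [0.5934, 0.3284, 0.018]
orientation: [[-0.943, 0.332, 0.001], [0.332, 0.943, 0.001], [-0.001, 0.001, -1.0]]
force: [-1.0, -0.4, 6.3]
opening: 0.017
finger_force: 35.0
```

```bash
python3 -c "
from h import *
go([.5915,.3273,0.06],70.8)
go([.5443,-.3256,0.09],88.85)"
```

```text
t 17.38 tcp [0.5934 0.3284 0.018 ] yaw 70.59 j7 0.55 | units [ 0.0072 -0.008  -0.2101] rows>=1
turn deg -0.21 units -0.0012 (world change 0.21), rows>=1
t 17.38 tcp [0.5934 0.3284 0.018 ] yaw 70.59 j7 0.55 | units [-0.8552 -3.1652 -0.3626] rows>=11
turn deg -18.26 units -0.1014 (world change 18.26), rows>=2
```

Emit:
move_arm(plan=[[[0,0,-0.14,0,1],[0,0,-0.22,0,1],[-0.078,-0.288,0,0,1],[-0.078,-0.288,0,0,1],[-0.078,-0.288,0,0,1],[-0.078,-0.288,0,0,1],[-0.078,-0.288,0,0,1],[-0.078,-0.288,0,0,1],[-0.078,-0.288,0,0,1],[-0.078,-0.288,0,0,1],[-0.078,-0.288,0,0,1],[-0.078,-0.288,0,0,1]]])

```text
clock: 18.88
tcp_pos: [0.548, -0.2689, 0.0888]
orientation: [[-0.943, 0.332, -0.0], [0.332, 0.943, 0.0], [0.0, 0.0, -1.0]]
force: [0.6, -0.1, 0.1]
opening: 0.0173
finger_force: 34.3
```

Emit:
move_arm(plan=[[[0,0,0,-0.051,1],[0,0,0,-0.05,1],[0,0,0,0,1],[0,0,0,0,1]]])

```text
clock: 19.38
tcp_pos: [0.5483, -0.2669, 0.0888]
orientation: [[-1.0, 0.024, -0.0], [0.024, 1.0, 0.0], [0.0, 0.0, -1.0]]
force: [0.2, 0.1, -0.2]
opening: 0.017
finger_force: 34.3
```

```bash
python3 -c "
from h import *
go([.5457,-.3256,0.018],88.85)"
```

```text
t 19.38 tcp [ 0.5483 -0.2669  0.0888] yaw 88.61 j7 1.82 | units [ 0.0059 -0.294   0.3541] rows>=2
turn deg -0.24 units -0.0013 (world change 0.24), rows>=1
```

Emit:
move_arm(plan=[[[0.003,-0.15,0,-0.001,1],[0.003,-0.144,0,0,1],[0,0,0.17,0,1],[0,0,0.16,0,1],[0,0,0,0,1],[0,0,0,0,1],[0,0,0,0,1]]])

```text
clock: 20.25
tcp_pos: [0.5472, -0.3262, 0.0247]
orientation: [[-1.0, 0.018, 0.002], [0.018, 1.0, -0.001], [-0.002, -0.001, -1.0]]
force: [-0.2, -0.1, -0.4]
opening: 0.0173
finger_force: 34.3
```

```bash
python3 -c "
from h import *
go([.5457,-.3256,0.018],88.85)"
```

```text
t 20.25 tcp [ 0.5472 -0.3262  0.0247] yaw 88.94 j7 1.90 | units [0.0078 0.0028 0.0334] rows>=1
turn deg 0.09 units 0.0005 (world change -0.09), rows>=1
```

Emit:
move_arm(plan=[[[0.007,0.003,0.016,0,1],[0,0,0.016,0,1],[0,0,0,0,1],[0,0,0,0,1],[0,0,0,0,0.1],[0,0,0,0,0.1],[0,0,0,0,0.1],[0,0,-0.15,0,0.1],[0,0,-0.3,0,0.1],[0,0,-0.1,0,-1],[0,0,0,0,-1]]])

```text
clock: 21.62
tcp_pos: [0.5459, -0.326, 0.1284]
orientation: [[-1.0, 0.018, 0.003], [0.018, 1.0, -0.002], [-0.003, -0.002, -1.0]]
force: [-0.6, 0.2, -0.4]
opening: 0.073
finger_force: 0.0
```

```bash
python3 - <<'E'
from h import *
w=grab('wrist'); xy=[.5443,-.3256]
uv=wproject(w,[*xy,.009])[0]; print(uv)
r=look(w,'moon',uv+[25,0],.008,[0]); griptop(w,r[:2],.037); griptop(w,[.4743,-.3242],.037)
go([.4511,.2968,.15],30)
E
```

```text
[277.00200483 199.75311586]
moon n 269 x 0.5435 y -0.3257 yaw -1.43 rms 0.69mm
  grip top [ 0.5425 -0.3252  0.0373] 570
  grip top [ 0.4729 -0.3253  0.0377] 604
t 21.68 tcp [ 0.5446 -0.3253  0.1265] yaw 88.94 j7 1.93 | units [ 0.5246  3.1015 -0.1183] rows>=11
turn deg 58.94 units 0.3275 (world change -58.94), rows>=6
```

Emit:
move_arm(plan=[[[0.048,0.282,-0.011,0,-1],[0.048,0.282,-0.011,0,-1],[0.048,0.282,-0.011,0,-1],[0.048,0.282,-0.011,0,-1],[0.048,0.282,-0.011,0,-1],[0.048,0.282,-0.011,0,-1],[0.048,0.282,-0.011,0,-1],[0.048,0.282,-0.011,0,-1],[0.048,0.282,-0.011,0,-1],[0.048,0.282,-0.011,0,-1],[0.048,0.282,-0.011,0,-1]]])

```text
clock: 23.05
tcp_pos: [0.4488, 0.2977, 0.1487]
orientation: [[-1.0, 0.019, -0.003], [0.019, 1.0, -0.002], [0.003, -0.002, -1.0]]
force: [1.0, 0.1, 0.0]
opening: 0.0854
finger_force: 0.0
```

Emit:
move_arm(plan=[[[0,0,0,0.0556,-1],[0,0,0,0.0556,-1],[0,0,0,0.0556,-1],[0,0,0,0.0556,-1],[0,0,0,0.0556,-1],[0,0,0,0.0556,-1],[0,0,0,0.0556,-1],[0,0,0,0.0556,-1],[0,0,0,0.0556,-1],[0,0,0,0,-1],[0,0,0,0,-1]]])

```text
clock: 24.42
tcp_pos: [0.4498, 0.2965, 0.1497]
orientation: [[0.016, 1.0, -0.002], [1.0, -0.016, -0.001], [-0.001, -0.002, -1.0]]
force: [0.1, 0.7, -0.2]
opening: 0.0858
finger_force: 0.0
```

```bash
python3 - <<'E'
from h import *
w=grab('wrist'); save(w['image'],'w7.png')
h=cv2.cvtColor(w['image'],cv2.COLOR_RGB2HSV)
g=((h[...,1]<60)&(h[...,2]>60)).astype(np.uint8)
uv=wproject(w,[.4511,.2968+.027,.015])[0]; print(uv)
look(w,'washer',uv,.014,[0],g)
C=wcloud(w); s=(np.hypot(*(C[...,:2]-[.4511,.2968]).transpose(2,0,1))<.04)&(abs(C[...,2]-.015)<.003); P=C[s]
print(P.mean(0),len(P),cv2.minEnclosingCircle((P[:,:2]*1000).astype(np.float32)))
go([.4511,.2968,.02],-1)
E
```

```text
[278.31708857 165.4301611 ]
washer n 207 x 0.4506 y 0.2969 yaw 0.36 rms 0.50mm
[0.45038419 0.29828685 0.01567483] 2591 ((450.7628479003906, 296.9027099609375), 33.065345764160156)
t 24.48 tcp [0.45   0.2966 0.15  ] yaw -0.96 j7 -0.70 | units [0.0016 0.0063 0.6499] rows>=3
turn deg 0.04 units 0.0002 (world change -0.04), rows>=1
```

View pics/w7.png

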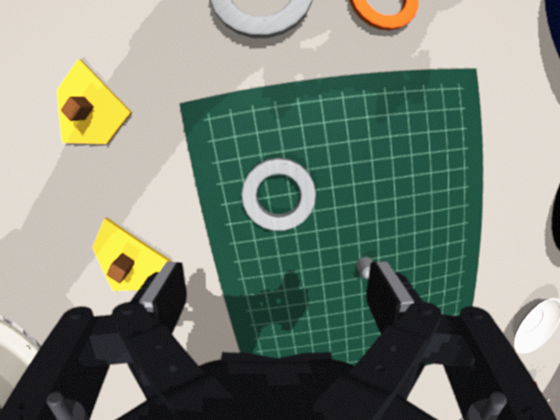

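Emit:
move_arm(plan=[[[0.002,0.004,0.2,0,-1],[0,0,0.2,0,-1],[0,0,0.2,0,-1],[0,0,0.13,0,-1],[0,0,0.02,0,-1],[0,0,0,0,-1],[0,0,0,0,-1]]])

```text
clock: 25.35
tcp_pos: [0.4524, 0.298, 0.0022]
orientation: [[0.019, 1.0, 0.002], [1.0, -0.019, 0.001], [0.002, 0.002, -1.0]]
force: [-0.3, 0.4, 0.3]
opening: 0.0855
finger_force: 0.0
```

```bash
python3 - <<'E'
from h import *
go([.4507,.2969,.0],-1); print(sensors.observe()['force'])
E
```

```text
t 25.35 tcp [0.4524 0.298  0.0022] yaw -1.11 j7 -0.74 | units [-0.0059 -0.0083  0.0111] rows>=1
turn deg -0.11 units -0.0006 (world change 0.11), rows>=1
[-0.25572781  0.35009597  0.27034862]
```

Emit:
move_arm(plan=[[[-0.006,-0.008,0.012,0,-1],[0,0,0,0,-1],[0,0,0,0,1],[0,0,0,0,1],[0,0,0,0,1],[0,0,0,0,1],[0,0,0,0,1]]], newtons=60)

```text
clock: 26.22
tcp_pos: [0.4503, 0.2964, -0.0003]
orientation: [[0.019, 1.0, 0.001], [1.0, -0.019, 0.0], [0.0, 0.001, -1.0]]
force: [-1.3, -2.0, 10.5]
opening: 0.0628
finger_force: 63.5
```

```bash
python3 - <<'E'
from h import *
go([.4507,.2969,.0],-1)
go([.4763,-.2246,.09],-1.15)
E
```

```text
t 26.23 tcp [ 4.503e-01  2.964e-01 -3.000e-04] yaw -1.09 j7 -0.74 | units [ 0.0025  0.0018 -0.0013] rows>=1
turn deg -0.09 units -0.0005 (world change 0.09), rows>=1
t 26.23 tcp [ 4.503e-01  2.964e-01 -3.000e-04] yaw -1.09 j7 -0.74 | units [-2.6019  0.18   -0.452 ] rows>=9
turn deg 0.06 units 0.0003 (world change -0.06), rows>=1
```

Emit:
move_arm(plan=[[[0,0,-0.2,0,1],[0,0,-0.26,0,1],[-0.289,0.02,0,0,1],[-0.289,0.02,0,0,1],[-0.289,0.02,0,0,1],[-0.289,0.02,0,0,1],[-0.289,0.02,0,0,1],[-0.289,0.02,0,0,1],[-0.289,0.02,0,0,1],[-0.289,0.02,0,0,1],[-0.289,0.02,0,0,1],[0,0,0,0,1]]])

```text
clock: 27.72
tcp_pos: [0.4744, -0.2313, 0.0905]
orientation: [[0.029, 1.0, 0.0], [1.0, -0.029, -0.003], [-0.003, 0.0, -1.0]]
force: [-0.1, 0.7, -1.8]
opening: 0.0631
finger_force: 68.1
```

Emit:
move_arm(plan=[[[0,0,0,0,1],[0,0,0,0,1]]])

```text
clock: 27.98
tcp_pos: [0.4755, -0.2227, 0.0902]
orientation: [[0.017, 1.0, -0.001], [1.0, -0.017, 0.001], [0.001, -0.001, -1.0]]
force: [0.1, 0.2, -2.4]
opening: 0.0625
finger_force: 68.0
```

```bash
python3 - <<'E'
from h import *
go([.4763,-.2252,.006],-1.15)
w=grab('wrist'); save(w['image'],'w8.png'); print(sensors.observe()['opening'])
E
```

```text
t 27.98 tcp [ 0.4755 -0.2227  0.0902] yaw -0.98 j7 0.38 | units [-0.0131  0.0046  0.4209] rows>=2
turn deg 0.17 units 0.0010 (world change -0.17), rows>=1
0.06291273061269674
```

View pics/w8.png

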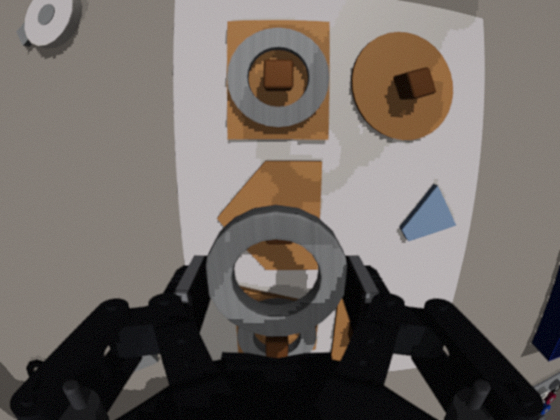

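Washer held level (277,270) above the flap; the neighbours are undisturbed.

Emit:
move_arm(plan=[[[-0.013,0.005,0.12,0.001,1],[0,0,0.1,0,1],[0,0,0,0,1],[0,0,0,0,1],[0,0,0,0,1]]])

```text
clock: 28.65
tcp_pos: [0.4774, -0.2272, 0.0475]
orientation: [[0.022, 1.0, 0.002], [1.0, -0.022, -0.001], [-0.001, 0.002, -1.0]]
force: [0.3, 0.1, -1.8]
opening: 0.0626
finger_force: 68.0
```

```bash
python3 -c "
from h import *
go([.4763,-.2252,.006],-1.15)"
```

```text
t 28.65 tcp [ 0.4774 -0.2272  0.0475] yaw -1.27 j7 0.38 | units [ 0.0102 -0.0059  0.2073] rows>=1
turn deg -0.12 units -0.0006 (world change 0.12), rows>=1
```

Emit:
move_arm(plan=[[[0.008,-0.005,0.07,0,1],[0,0,0.07,0,1],[0,0,0.05,0,1],[0,0,0,0,1],[0,0,0,0,1]]])

```text
clock: 29.28
tcp_pos: [0.4755, -0.2257, 0.0084]
orientation: [[0.023, 1.0, -0.0], [1.0, -0.023, 0.0], [0.0, -0.0, -1.0]]
force: [-1.0, 0.2, -1.7]
opening: 0.0625
finger_force: 68.0
```

```bash
python3 -c "
from h import *
go([.4763,-.2252,.006],-1.15); print(sensors.observe()['force'])"
```

```text
t 29.27 tcp [ 0.4755 -0.2257  0.0084] yaw -1.30 j7 0.38 | units [0.0025 0.0038 0.0118] rows>=1
turn deg -0.15 units -0.0009 (world change 0.15), rows>=1
[-0.98322819  0.18632959 -1.74260909]
```

Emit:
move_arm(plan=[[[0.003,0.004,0.012,0,1],[0,0,0,0,1],[0,0,0,0,1],[0,0,0,0,-0.65],[0,0,0,0,-0.8],[0,0,0,0,-1],[0,0,0,0,-1],[0,0,-0.12,0,-1],[0,0,-0.25,0,-1],[0,0,-0.3,0,-1],[0.1,0.1,-0.2,0,-1],[0.2,0.2,-0.1,0,-1]]])

```text
clock: 30.78
tcp_pos: [0.5382, -0.1691, 0.2034]
orientation: [[0.029, 1.0, 0.004], [1.0, -0.029, -0.003], [-0.003, 0.004, -1.0]]
force: [1.8, -0.7, -0.8]
opening: 0.0858
finger_force: 0.0
```

Emit:
move_arm(plan=[[[-0.3,0,-0.05,0,-1],[-0.3,0,-0.05,0,-1],[-0.3,0,-0.05,0,-1],[0,0,0,0,-1],[0,0,0,0,-1]]])

```text
clock: 31.4
tcp_pos: [0.5333, -0.3459, 0.2295]
orientation: [[0.023, 1.0, -0.001], [1.0, -0.023, 0.001], [0.001, -0.001, -1.0]]
force: [0.8, 0.6, -0.0]
opening: 0.0856
finger_force: 0.0
```

```bash
python3 - <<'E'
from h import *
w=grab('wrist'); save(cv2.resize(w['image'],(800,600)),'w9.png'); go([.5,-.2,.2])
for n,x in(('oblong',(.4783,-.125)),('trap',(.4743,-.3242)),('flap',(.4763,-.225)),('round',(.5685,-.127)),('moon',(.5438,-.3257))): print(n);griptop(w,x,.037)
C=wcloud(w); s=(np.hypot(*(C[...,:2]-[.4763,-.225]).transpose(2,0,1))<.045)&(abs(C[...,2]-.0215)<.004); P=C[s]
print(P.mean(0),len(P),cv2.minEnclosingCircle((P[:,:2]*1000).astype(np.float32)))
h=cv2.cvtColor(w['image'],cv2.COLOR_RGB2HSV)
for n,x,o in(('round',(.5685,-.127),.02),('moon',(.5438,-.3257),.018)):
  try: look(w,n,wproject(w,[x[0],x[1]+.028,.009])[0],.008,[0])
  except Exception as e: print(e)
E
```

```text
t 31.45 tcp [ 0.5338 -0.3447  0.2295] yaw -1.23 j7 0.53 | units [ 0.7197 -0.1842  0.1489] rows>=3
oblong
  grip top [nan nan nan] 0
trap
  grip top [ 0.4738 -0.3249  0.0375] 298
flap
  grip top [ 0.4771 -0.2256  0.0374] 306
round
  grip top [nan nan nan] 0
moon
  grip top [ 0.5438 -0.3253  0.0375] 268
[ 0.47610585 -0.22512919  0.02170921] 1792 ((475.5133972167969, -224.34124755859375), 33.1298942565918)
round n 198 x 0.5345 y -0.3255 yaw 1.05 rms 9.92mm
moon n 198 x 0.5436 y -0.3256 yaw -0.64 rms 0.87mmh.py:66: RuntimeWarning: Mean of empty slice.
  C=wcloud(d); s=(np.hypot(*(C[...,:2]-xy).transpose(2,0,1))<r)&(abs(C[...,2]-z)<.007); print('  grip top',C[s].mean(0).round(4),s.sum());
  ret = um.true_divide(
```

View pics/w9.png

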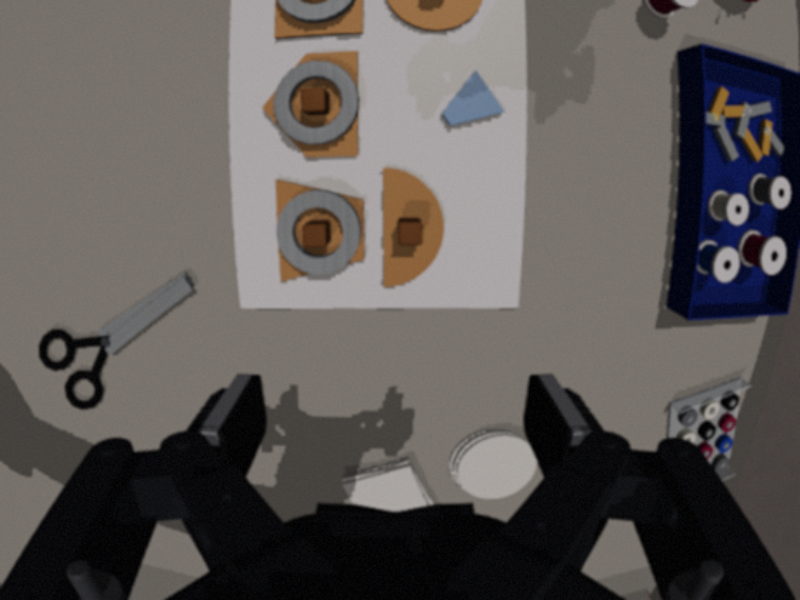

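The washer lies flat over the flap's grip (315,102) and the half-moon is square behind the trapezoid (410,228). The chalk (472,100) and the rest are in place, so I'm handing in.

```bash
python3 -c "
from rig import env; print(env.job_done())"
```

```text
the job is handed in; nothing more can be done
None
```

The job is handed in at about 31 s: flap, round and half-moon were laid within about 1 mm of target by camera, in the order asked, with the washer flat over the flap's grip and the laid templates and chalk left alone; no verdict was returned.

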